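# Fit a coin cell into a display light with sprung battery tongs

## Robot

A 6-joint arm with a two-finger parallel gripper is mounted at the origin on a cart in front of the work surface, level with it; the furniture and walls round the work are solid. World frame = base frame: x ahead of the robot, y to its left, z up, the work surface at z = 0. Lengths are in m, angles in rad, forces in N, time in s.
With the tool pointing down it reaches from about 0.425 to 0.95 m from the base axis. Payload 3.5 kg.
Tool frame: the origin (TCP) lies midway between the tips of the shut fingers; the grasp point (between the pads) lies 19 mm behind it (ctrl.grasp_offset is the distance from the TCP to the grasp point, in m); z points along the fingers, y is the line along which they close (so a half turn about z gives the same grasp; the last joint's range is limited). The gripper opens to 85 mm and grips with 20 to 120 N. Pads are 22 mm wide; open, the fingers measure 114 mm over their backs; the gripper's body (76 mm by 85 mm) begins 54 mm behind the grasp point. The pads swing forward as they close: fully open they stand 13 mm farther back than shut.
Start: joints at [1.124, 0.286, 1.577, -0, 1.279, -0.15], TCP at [0.197, 0.645, 0.231] pointing down, gripper open.
Joint ranges: [-2.77, 2.77], [-0.9, 2.22], [0.21, 2.48], [-1.53, 4.67], [0.24, 2.81], [-2.84, 2.84]. Speed limits (rad/s): [2.79, 2.79, 3.14, 3.14, 3.14, 3.14].

## Interface

Orientations are given as [roll, pitch, yaw] about the fixed x, y, z axes, in that order (R = Rz(yaw) Ry(pitch) Rx(roll)).
In Python, from rig import ctrl, kinematics, readout, eyes gives the robot as it stands. Calls block until the motion is done:
- ctrl.move_ptp(position, orientation): joint-space move of the TCP to a pose.
- ctrl.servo_line(position, velocity=0.15, rot=None, until_force=None): straight line of the TCP; rot=None keeps the orientation; velocity is the mean speed in m/s. With until_force (N) it stops when the force on the tool has changed by that much, and returns True; else False.
- ctrl.move_j(angles): joint-space move.
- ctrl.gripper_to(opening, force=None): finger opening in m; force is the grip in N (None keeps the last); returns when the fingers have stopped.
- ctrl.pause(seconds).
- kinematics.ik(position, orientation): joint angles nearest the present ones, or None.
- readout.get_obs(): the state.
- eyes.get_image(name): name is "scene" or "top"; returns (picture, depth): 400x640x3 uint8, red, green, blue; 400x640 float32, m along the optical axis (not along the pixel's ray), 0 where there is no reading.
- eyes.get_calibration(name): a dict with "fx", "fy", "cx", "cy" (pixels), "position" and "rotation" of the camera in the world. Camera axes: x right, y down, z forward; pixel columns grow to the right and rows downward; lengths in m; the calibration is good to about 2 mm. A picture is of the moment at which its call begins. get_calibration takes no time and is no camera call.
A pose or a line that the arm cannot do raises ctrl.MotionError and nothing moves.
- ctrl.finish_job(): hands the job in; it is judged then, once.
The state is a dict: "clock": time; "joint_pos": joint angles; "joint_vel": joint speeds; "joint_efforts": joint torques, N m; "eef_pos": TCP position; "tool_rot": TCP orientation; "wrist_force": force on the tool from outside, world axes, zero at the start; "torque": the same for the moment, N m; "grip_width": finger opening in m; "grip_force": force on a finger pad.
Only numpy, scipy, OpenCV 4.12 (cv2) and the standard library are available. Lean on these libraries where they do the work, as an engineer would, in place of code of your own. Each camera call takes 0.05 s, during which the arm holds its last target. There are 200 camera calls.

## Task

Put the new coin cell into the display light base that lies upside down with its battery bay open. Take the sprung battery tongs from their wooden stand, squeeze them to pick the cell out of the grey parts tray (bare fingers must not touch the cell), and with the tongs press it level down into the bay, gently, until both white catches have clicked over its rim. Then let go of it and stand the tongs back upright in their stand; leave the other things where they are and do not lean on the light base.

Things in the scene. Friction and masses are not known exactly. Their poses are not given: they have to be found in the camera images.
- tongs_grip (a point): Battery tongs (teal, black rubber finger pads), 60 g, 123 mm tall, upright in the stand, tips down. Point: midway between the pads (18 mm wide, 36 mm high), 85 mm above the tips' ends, 38 mm below the top. z: from tips to top; y: the way the arms close. Width over the pads: 35.6 mm free (faces lean 5 degrees), 30 mm when shut on the cell (faces parallel).
- tongs_tips (a point): Between the cream tips' ends. They stand 44 mm apart free; each mm of squeeze at the pads closes them 3.5 mm. They reach 28 mm to each side free, 18 mm shut on the cell. Each tip is an upright V 5 mm high under a ledge; with the ledges on the cell's top its centre is 1.2 mm above this point, so they push it down. With the pads 33 mm wide the tips are 35 mm apart, yet the ledges overlap the cell.
- tongs_left (a joint): turn (rad) of the arm at the tongs' own +y: 0 free, 0.086 shut on the cell, 0.16 at its stop. Sprung: the pads give from about 9 N and need 14 N at the cell's width; 0.29 of the pad force beyond that pinches the cell (40 N at the pads holds it well).
- tongs_right (a joint): the same for the arm at own -y
- tongs_stand: Pale wooden block, fixed, 52 x 86 x 58 mm high, with one pocket 28 mm (x) by 60 mm (y) open at the top, its floor 6 mm above the table. Origin: centre of its underside. The tongs stand on the pocket's floor, closing along the stand's y.
- cell_center (a point): Coin cell, a bright steel disc 24.5 mm across and 7.7 mm thick, 17 to 26 g, lying flat in the far compartment of the tray; the point is its centre, z its axis.
- parts_tray: Grey tray with dark blue lining, fixed, 130 mm (x) x 100 mm (y), rim 9 mm high, floor 4 mm above the table; origin: centre of its underside. The cell lies in the compartment at +x (58 x 94 mm), the bay's black cover and two screws in the one at -x.
- light_base: Display light base, walnut with a black underside, upside down, fixed, 90 mm (x) x 120 mm (y) x 48 mm high; origin: centre of its lower side on the table, z up. In the middle of its top the open battery bay, 50 mm (x) x 64 mm (y), with the cell's cradle. The cradle bends if anything presses on base or cradle with more than 22 N.
- contact (a joint): Brass contact in the cradle's floor, m: 0 free, 0.003 under a latched cell (3 N). The cradle is clamped by height screws 0 to 20 mm down in the bay, not measured: the latched cell's centre is 13.4 to 33.4 mm, the tops of 4 flared guide posts (1.8 mm off the cell at the top, 0.5 mm below) 27 to 47 mm above the table. 1.2 mm below latched the cell stops hard on the floor.
- catch_front (a joint): turn (rad) of the white sprung catch at the base's -x: 0 closed, 0.1 to 0.25 while the cell goes past. The catches stand at -x and +x of the cradle, tops level with the posts, so the tongs' arms go to the base's +y and -y. Pressing takes up to 10 N where the cell enters between them (8 mm above latched), then 3 to 6 N to the click, 4 N after it, until the hard stop.
- catch_back (a joint): the same for the catch at the base's +x
- candle_a: bystander: candle in a round tin, 50 mm across, 28 mm high
- candle_b: bystander: second candle tin, the same

How it is judged:
By the outcome, as a careful person would: the job done as asked, in the order asked, and still so for the second after the job is handed in, with the robot touching nothing.
It also fails if it takes over 64 s, if anything falls off the work surface, if the arm or the gripper's body presses on something with over 40 N, if the wrist force passes 120 N, or if a joint passes its speed limit or range.

## Working session

There is one attempt and no reset: what is moved stays moved. The work goes in short steps, each a Python script; the robot and the scene stay as the last script left them, time stands still between calls to the robot, and variables do not carry over. Pictures are saved under pics/ and viewed, at most 10 in all, crops included, and the job is handed in when it is done.

```bash
ls; mkdir -p pics; cat > h.py <<'E'
import numpy as np, cv2
from rig import ctrl, kinematics, readout, eyes
def snap(n,f,save=True):
    im,d=eyes.get_image(n); cv2.imwrite(f'pics/{f}.png',im[:,:,::-1]); np.save(f'pics/{f}.npy',d); return im,d
def pt(n,u,v,z=None,d=None):
    c=eyes.get_calibration(n); R=np.array(c['rotation']); p=np.array(c['position'])
    r=R@np.array([(u-c['cx'])/c['fx'],(v-c['cy'])/c['fy'],1.])
    return p+r*(d if z is None else (z-p[2])/r[2])
E
python3 - <<'E'
from h import *
for n in('scene','top'):
    snap(n,n+'0'); print(eyes.get_calibration(n))
print(readout.get_obs())
E
```

```text
pics
{'fx': 439.4222503355084, 'fy': 439.4222503355084, 'cx': 318.9641500167337, 'cy': 196.16645698240828, 'position': array([ 0.11145175, -0.40787348,  0.77959974]), 'rotation': array([-2.4241541 ,  0.01461977, -0.8795926 ])}
{'fx': 385.08402510273146, 'fy': 385.08402510273146, 'cx': 320.3651507892435, 'cy': 200.90295525859196, 'position': array([0.34601747, 0.00512665, 0.92613686]), 'rotation': array([-2.88022067, -0.00502589, -1.71238329])}
{'clock': 0.1, 'joint_pos': array([ 1.12400703e+00,  2.87102066e-01,  1.57805562e+00,  3.40221584e-05,
        1.27861772e+00, -1.50009515e-01]), 'joint_vel': array([ 0.00208183, -0.00231073, -0.00306247, -0.00051406, -0.0011017 ,
        0.0004522 ]), 'joint_efforts': array([ 9.02604097e-04, -4.07295513e+01, -2.93699402e+01, -1.38528180e-04,
        3.37692145e-03,  2.25082698e-05]), 'eef_pos': array([0.1971032, 0.6449465, 0.2300553]), 'tool_rot': array([-3.13943927e+00, -3.58401289e-04,  2.84480265e+00]), 'wrist_force': array([ 0.1818899 , -0.28478795,  0.45138885]), 'torque': array([0.01081102, 0.03365986, 0.03190004]), 'grip_force': 0.0, 'grip_width': 0.08524019215554056}
```

```bash
sed -i "s/R=np.array(c\['rotation'\])/R=Rotation.from_euler('xyz',c['rotation']).as_matrix()/; 1a from scipy.spatial.transform import Rotation" h.py
```

```text
(no output)
```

View pics/top0.png

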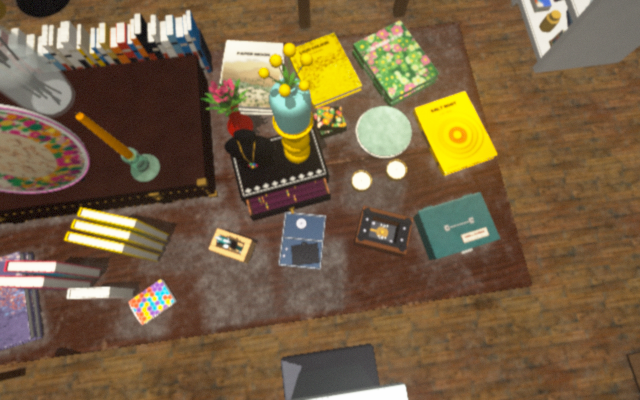

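View pics/scene0.png

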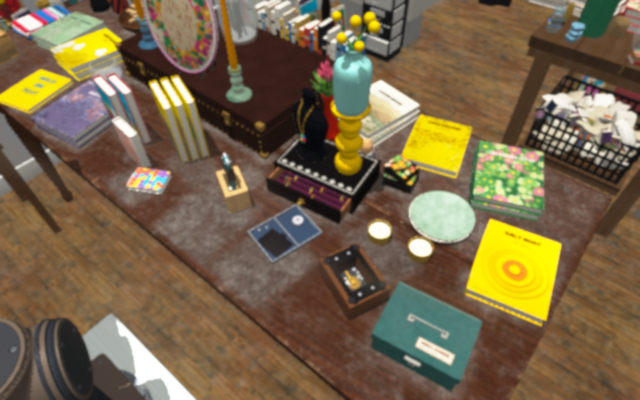

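Top view: stand near (231,244), tray (302,240) with the cell at (301,224), light base (384,231), and candles at (361,180) and (397,170). A chest stands behind the tray. Next I'll enlarge this area.

```bash
python3 - <<'E'
from h import *
t=cv2.imread('pics/top0.png')[200:275,200:420]; s=cv2.imread('pics/scene0.png')[145:320,205:395]
a=cv2.resize(t,None,fx=3.6,fy=3.6,interpolation=cv2.INTER_CUBIC); cv2.imwrite('pics/c1.png',a)
cv2.imwrite('pics/c2.png',cv2.resize(s,None,fx=3.4,fy=3.4,interpolation=cv2.INTER_CUBIC))
d=np.load('pics/top0.npy')
for u,v in((231,244),(302,240),(301,224),(384,231),(361,180),(397,170),(285,190)): print(u,v,pt('top',u,v,d=d[v,u]).round(3))
E
```

```text
231 244 [0.494 0.172 0.109]
302 240 [0.499 0.023 0.004]
301 224 [0.536 0.021 0.014]
384 231 [ 0.492 -0.176  0.01 ]
361 180 [ 0.624 -0.14   0.022]
397 170 [ 0.638 -0.234  0.02 ]
285 190 [0.622 0.048 0.03 ]
```

View pics/c1.png

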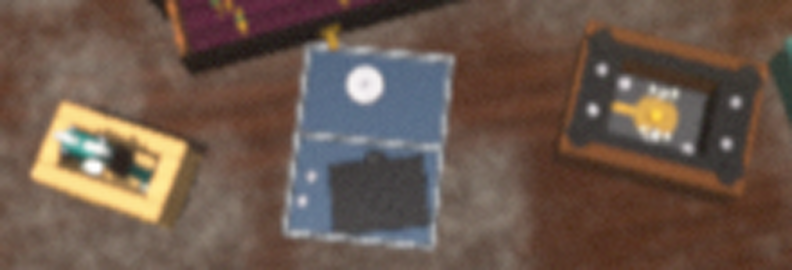

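View pics/c2.png

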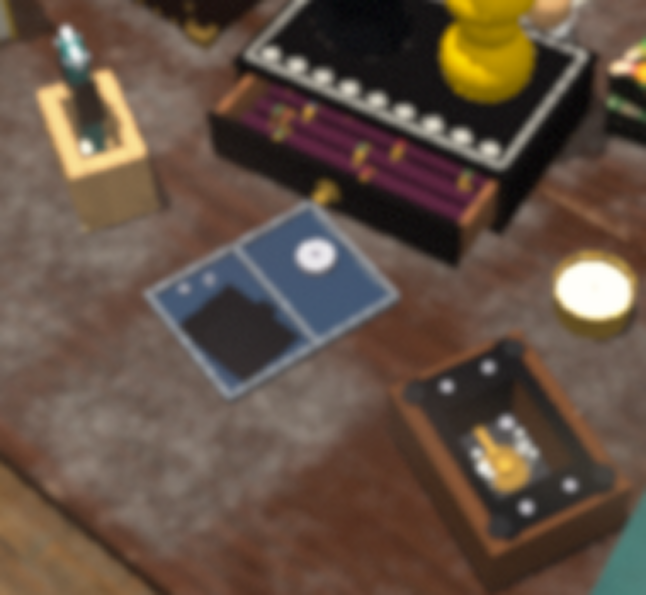

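```bash
cat > seg.py <<'E'
from h import *
def cloud(n,f):
    im=cv2.imread(f'pics/{f}.png'); d=np.load(f'pics/{f}.npy')
    v,u=np.mgrid[:400,:640]; c=eyes.get_calibration(n); R=Rotation.from_euler('xyz',c['rotation']).as_matrix()
    r=np.stack([(u-c['cx'])/c['fx'],(v-c['cy'])/c['fy'],np.ones_like(u)],-1)@R.T
    return im, np.array(c['position'])+r*d[...,None], np.array(c['position']), r
E
python3 - <<'E'
from seg import *
for n in('scene','top'):
    im,P,p0,r=cloud(n,n+'0'); hsv=cv2.cvtColor(im,cv2.COLOR_BGR2HSV); H,S,V=[hsv[...,i].astype(int) for i in range(3)]
    def near(c,rad): return np.hypot(P[...,0]-c[0],P[...,1]-c[1])<rad
    def rect(m,z,nm):
        Q=(p0+r*((z-p0[2])/r[...,2:]))[m][:,:2]   # re-project on plane z
        (c,s,a)=cv2.minAreaRect((Q*1000).astype(np.float32)); print(n,nm,m.sum(),'c',np.round(c,1),'s',np.round(s,1),'a',round(a,1),'medz',np.median(P[m][:,2]).round(4))
    big=lambda m:(lambda q:q[1]==1+np.argmax(q[2][1:,4]))(cv2.connectedComponentsWithStats(m.astype(np.uint8),connectivity=8))
    rect(big(near((.494,.172),.07)&(abs(P[...,2]-.058)<.006)&(H<30)&(S>60)),.058,'stand')
    rect(big(near((.50,-.18),.1)&(abs(P[...,2]-.048)<.006)),.048,'base')
    rect(big(near((.50,.02),.1)&(P[...,2]<.02)&(H>95)&(H<125)&(S>70)),.005,'tray')
    rect(big(near((.536,.021),.03)&(V>170)&(S<60)),.0117,'cell')
    rect(near((.494,.172),.05)&(P[...,2]>.085),.11,'tongs')
    m=near((.494,.172),.05)&(P[...,2]>.075); Q=P[m]
    for lo in(.075,.09,.105,.115,.125):
        k=(Q[:,2]>lo)&(Q[:,2]<lo+.012); print('  z',lo,k.sum(),Q[k].mean(0).round(4) if k.any() else '')
E
```

```text
scene stand 402 c [498.7 183.3] s [91.4 52. ] a 62.9 medz 0.0573
scene base 1929 c [ 485.4 -168.9] s [122.4  90.5] a 67.5 medz 0.0475
scene tray 592 c [530.8  17.3] s [87.5 52.4] a 75.9 medz 0.0039
scene cell 79 c [537.9  21.9] s [23.9 23.1] a 20.0 medz 0.011
scene tongs 192 c [498.5 185.3] s [80.2 19.1] a 61.2 medz 0.1097
  z 0.075 42 [0.4936 0.1759 0.0813]
  z 0.09 50 [0.4942 0.1774 0.0962]
  z 0.105 40 [0.4942 0.1781 0.1103]
  z 0.115 45 [0.4969 0.1806 0.1227]
  z 0.125 58 [0.4993 0.1847 0.1284]
top stand 531 c [504.1 184.5] s [86.6 52. ] a 63.0 medz 0.0582
top base 1421 c [ 490.6 -168.7] s [119.9  90.2] a 67.4 medz 0.0485
top tray 633 c [531.4  15.2] s [89.2 51.5] a 75.8 medz 0.0048
top cell 87 c [539.3  20.3] s [24.1 24.1] a 55.2 medz 0.0124
top tongs 151 c [503.  184.7] s [46.9 18.2] a 62.6 medz 0.1259
  z 0.075 19 [0.4977 0.1777 0.0807]
  z 0.09 21 [0.4979 0.176  0.0957]
  z 0.105 23 [0.4973 0.1748 0.1089]
  z 0.115 37 [0.5021 0.1824 0.1245]
  z 0.125 81 [0.5035 0.1852 0.129 ]
```

```bash
python3 - <<'E'
from seg import *
P=np.concatenate([cloud(n,n+'0')[1].reshape(-1,3) for n in('scene','top')]); P=P[np.isfinite(P).all(1)&(P[:,2]<.7)]
print('cols y from .7 to -.35 step .05; rows x')
for x in np.arange(.1,.76,.05):
    row=[]
    for y in np.arange(.7,-.36,-.05):
        k=(abs(P[:,0]-x)<.025)&(abs(P[:,1]-y)<.025); row.append('%3d'%(np.percentile(P[k][:,2],99)*1000) if k.sum()>3 else ' . ')
    print('%.2f'%x,*row)
for cx,cy,nm in((.539,.021,'cell'),):
    D=np.hypot(P[:,0]-cx,P[:,1]-cy)
    for lo in(.02,.04,.06,.09,.15): k=P[:,2]>lo; i=np.argmin(np.where(k,D,9)); print(nm,lo,D[i].round(3),P[i].round(3))
# cradle local frame height
for n in('scene','top'):
    im,Q,_,_=cloud(n,n+'0'); c=np.array([.4854,-.1689] if n=='scene' else [.4906,-.1687]); a=np.deg2rad(-22.5)
    L=(Q[...,:2]-c)@np.array([[np.cos(a),-np.sin(a)],[np.sin(a),np.cos(a)]]); m=(abs(L[...,0])<22)&(abs(L[...,0])<.024)&(abs(L[...,1])<.031)
    V=im.max(-1).astype(int); S=V-im.min(-1).astype(int)
    w=m&(V>150)&(S<50); print(n,'white'); print(np.c_[L[w]*1000,Q[w][:,2]*1000].round().astype(int)[::2].tolist()); print('floor z pct',np.percentile(Q[m][:,2],[2,10,30,50,70,90]).round(4))
    b=m&(S>90)&(V>130); print('brass',b.sum(),(L[b].mean(0)*1000).round(1),np.percentile(Q[b][:,2],[10,50,90]).round(4))
E
```

```text
cols y from .7 to -.35 step .05; rows x
0.10 -731 -732 -732 -731 -730 -732 -729 -731 -731 -730 -641   3  14  14 290 291 -220   2 -637 -730 -731 -731
0.15 -731 -732 -731 -731 -732 -730 -730 -730 -731 -731 -643   2   2   3   3   3   3   3 -638 -730 -730 -731
0.20 -730 -731 -731 -732 -732 -731 -732 -732 -732 -732 -731 -731 -732 -731 -730 -731 -730 -730 -731 -731 -731 -729
0.25 -732 -731 -730 -732 -733 -732 -731 -731 -731 -731 -731 -732 -731 -730 -731 -732 -729 -732 -730 -730 -730 -730
0.30   2   3   3   3   3   2   3   3   3   2   3   2   3   3   3   3   2   3   3   2   3   3
0.35  39  39   3   3   3   3  16   3   3   3   3   3   3   3   3   4   3   3   3   3   3   3
0.40  40  39   3   3 100 111  17  17   3   3   4   3   3   3   4   3   4   4  27  67  68  67
0.45  40  40 165 165 153 112  17  16   3   3  57  59   9  10  10   3  51  50  51  68  79  80
0.50  40  39 167 166 164 174 176 174   3  59 132 126   7  10  11   9  52  50  51  68  69  79
0.55  41  38   4   3 176 177 176 175   3   3  60  52  53  52  41   9  48  53  49   5  67  68
0.60   4   4   4   3   4 177 176   4   3   3   3  63  6
[... 846 characters left out ...]
2], [-13, 0, 28], [-14, 1, 24], [-10, -1, 24], [-13, -1, 22], [-12, -6, 29], [-12, -7, 27]]
floor z pct [-0.743  -0.7376  0.0102  0.0113  0.0128  0.0279]
brass 116 [4.  4.4] [0.0096 0.0116 0.0141]
top white
[[17, 27, 14], [19, 23, 14], [15, 25, 16], [14, 24, 11], [14, 9, 27], [20, 2, 10], [12, 6, 28], [14, 2, 27], [14, -3, 30], [15, -7, 30], [14, 4, 11], [12, 1, 24], [13, -4, 27], [13, -8, 29], [14, -6, 12], [15, -11, 11], [-15, 8, 28], [-12, 0, 22], [-14, 5, 11], [-15, 2, 20], [-14, -3, 22], [-14, -7, 28], [-9, -14, 8], [-16, 0, 13], [-14, -5, 10], [-14, -8, 17], [-15, -23, 16], [-16, -27, 12]]
floor z pct [0.0083 0.0097 0.0111 0.0121 0.0131 0.0159]
brass 94 [1.  2.8] [0.0105 0.0126 0.0149]
```

```bash
cat >> h.py <<'E'
D=np.deg2rad
def st(tag=''):
    o=readout.get_obs(); print(tag,'t%.1f'%o['clock'],'p',(o['eef_pos']*1000).round(1),'F',o['wrist_force'].round(2),'w%.1f f%.1f'%(o['grip_width']*1000,o['grip_force']),'T',o['torque'].round(2)); return o
E
python3 - <<'E'
from h import *
r=[np.pi,0,D(153)]
ctrl.move_ptp([.501,.1845,.22],r); st()
ctrl.servo_line([.501,.1845,.070],.12); st()
ctrl.gripper_to(.033,20); st()
snap('scene','g1'); snap('top','g1t')
a=cv2.imread('pics/g1.png')[100:240,160:320]; b=cv2.imread('pics/g1t.png')[180:300,160:300]
cv2.imwrite('pics/g1c.png',np.hstack([cv2.resize(a,(457,400),interpolation=2),cv2.resize(b,(343,400)[:2],interpolation=2)]))
E
```

```text
t2.1 p [500.9 185.2 220.1] F [-0.   -0.42 -0.08] w85.3 f0.0 T [0.04 0.   0.01]
 t3.5 p [501.8 184.7  70.9] F [0.35 0.95 0.4 ] w85.5 f0.0 T [ 0.11 -0.01 -0.01]
 t4.0 p [501.2 184.2  70.5] F [-0.33 -1.37  3.97] w33.3 f11.1 T [-0.54  0.33 -0.03]
```

View pics/g1c.png

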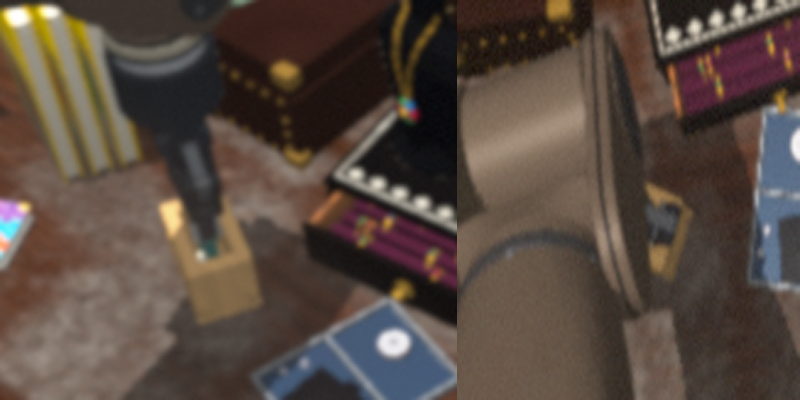

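```bash
python3 - <<'E'
from h import *
r=[np.pi,0,D(157.5)]
ctrl.servo_line([.501,.1845,.165],.12); st()
ctrl.move_ptp([.5386,.0211,.165],r)
ctrl.servo_line([.5386,.0211,.090],.12);ctrl.pause(.2); st()
snap('scene','g2'); snap('top','g2t')
c=eyes.get_calibration('scene');R=Rotation.from_euler('xyz',c['rotation']).as_matrix()
def pr(n,X):
    c=eyes.get_calibration(n);R=Rotation.from_euler('xyz',c['rotation']).as_matrix();q=R.T@(np.array(X)-c['position']);return c['fx']*q[0]/q[2]+c['cx'],c['fy']*q[1]/q[2]+c['cy']
for n in('scene','top'): print(n,pr(n,[.5386,.0211,.0117]),pr(n,[.5386,.0211,.026]))
a=cv2.imread('pics/g2.png')[195:265,250:330]; b=cv2.imread('pics/g2t.png')[195:265,260:340]
cv2.imwrite('pics/g2c.png',np.hstack([cv2.resize(i,(400,350),interpolation=2) for i in(a,b)]))
E
```

```text
t5.1 p [500.2 184.4 163.9] F [-0.15  0.22 -0.9 ] w32.8 f9.3 T [-0.03 -0.01 -0.02]
 t6.8 p [539.4  21.   91.1] F [-0.47 -0.43  0.38] w33.3 f9.3 T [ 0.   -0.04 -0.  ]
scene (np.float64(297.79344032748725), np.float64(219.29615435964644)) (np.float64(297.4617365993099), np.float64(215.27193525892423))
top (np.float64(300.70067566499347), np.float64(223.31546141122476)) (np.float64(300.43491948779985), np.float64(222.10271348093775))
```

View pics/g2c.png

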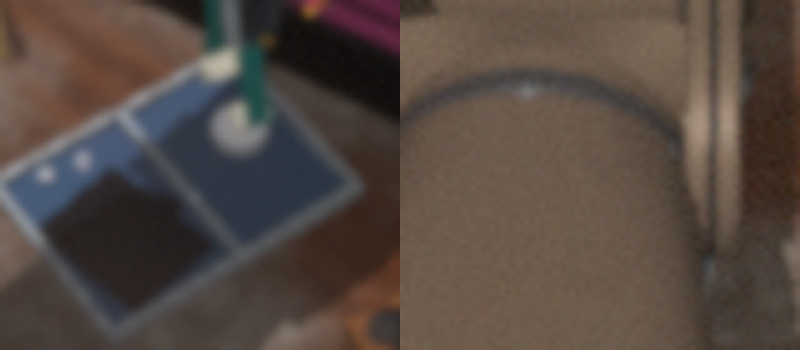

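The tongs hang upright and straddle the cell. The cell is at about scene (297.7,220.5) and the tips' midpoint at about (297.7,215), matching the projection. Next I'll go down by feel and squeeze.

```bash
python3 - <<'E'
from h import *
ctrl.servo_line([.5386,.0211,.078],.05)
print(ctrl.servo_line([.5386,.0211,.0695],.015,until_force=2.5)); o=st()
ctrl.gripper_to(.026,40); ctrl.pause(.2); st()
z=o['eef_pos'][2]
ctrl.servo_line([.5386,.0211,z+.03],.06); ctrl.pause(.3); st()
im,d=snap('scene','g3')
a=cv2.imread('pics/g3.png')[190:240,265:325]
cv2.imwrite('pics/g3c.png',cv2.resize(a,(720,600),interpolation=2))
E
```

```text
True
 t7.8 p [538.8  21.2  70.9] F [0.48 1.22 4.76] w33.3 f7.1 T [ 0.1  -0.03  0.04]
 t8.2 p [538.5  21.   70.8] F [ 0.4  -1.15  4.8 ] w29.4 f41.5 T [-0.12 -0.01 -0.04]
 t9.1 p [538.3  21.1 100.5] F [-0.2   0.33 -1.53] w29.1 f40.8 T [0.   0.02 0.01]
```

View pics/g3c.png

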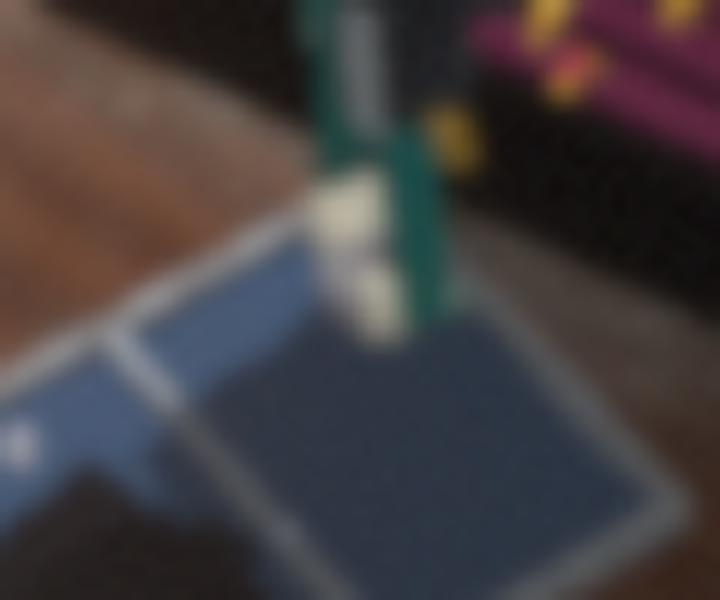

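The cell is held between the cream tips, with steel showing at about scene (293.5,213). I'll carry it to the base and compare it with the cradle there.

```bash
python3 - <<'E'
from h import *
def pr(n,X):
    c=eyes.get_calibration(n);R=Rotation.from_euler('xyz',c['rotation']).as_matrix();q=R.T@(np.array(X)-c['position']);return np.array([c['fx']*q[0]/q[2]+c['cx'],c['fy']*q[1]/q[2]+c['cy']]).round(2)
ctrl.servo_line([.5386,.0211,.150],.15)
ctrl.servo_line([.488,-.1688,.150],.2)
ctrl.servo_line([.488,-.1688,.108],.12); ctrl.pause(.4); o=st()
snap('scene','g4'); snap('top','g4t')
e=np.array([.488,-.1688,0]); y=np.array([np.cos(D(67.5)),np.sin(D(67.5)),0]); x=np.array([y[1],-y[0],0])
Z=np.array([0,0,1])
for nm,X in(('cell c',e+.0449*Z),('tip+y end',e+y*.014+.0437*Z),('tip-y end',e-y*.014+.0437*Z),('base corners',None)):
    if X is not None: print(nm,pr('scene',X))
for s in((1,1),(1,-1),(-1,-1),(-1,1)): print(s,pr('scene',e+s[0]*x*.045+s[1]*y*.06+.048*Z))
a=cv2.imread('pics/g4.png')[235:325,310:400]; b=cv2.imread('pics/g4t.png')[195:265,340:430]
cv2.imwrite('pics/g4c.png',cv2.resize(a,(600,600),interpolation=2))
cv2.imwrite('pics/g4tc.png',cv2.resize(b,(720,560),interpolation=2))
E
```

```text
t11.7 p [ 488.2 -169.   108.5] F [-0.74 -1.47 -0.84] w28.8 f40.8 T [ 0.01 -0.05 -0.03]
cell c [353.63 273.76]
tip+y end [349.89 268.57]
tip-y end [357.38 279.71]
(1, 1) [357.58 241.11]
(1, -1) [390.99 287.51]
(-1, -1) [349.35 308.61]
(-1, 1) [318.3  259.04]
```

View pics/g4c.png

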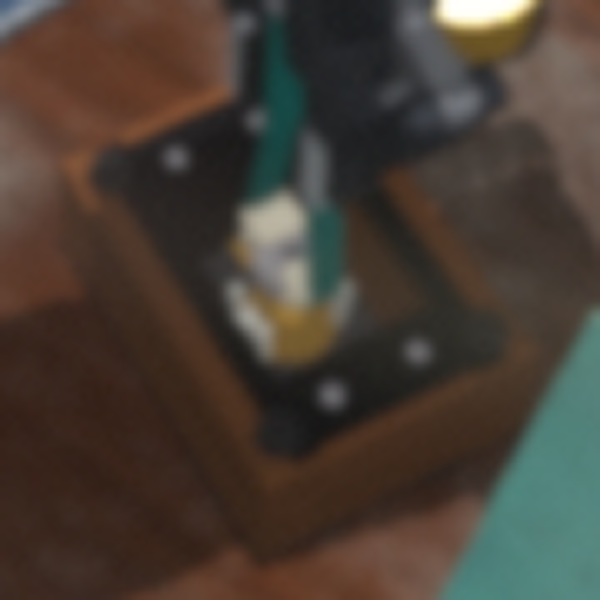

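```bash
cat > fit.py <<'E'
from h import *
from scipy.optimize import minimize
from scipy.ndimage import map_coordinates
def pr(n,X):
    c=eyes.get_calibration(n);R=Rotation.from_euler('xyz',c['rotation']).as_matrix();q=(np.atleast_2d(X)-c['position'])@R
    return np.c_[c['fx']*q[:,0]/q[:,2]+c['cx'],c['fy']*q[:,1]/q[:,2]+c['cy']]
def loc(p,L):  # p=x,y(mm),yaw of local y (deg); L Nx3 mm
    a=D(p[2]-90); L=np.asarray(L,float); return np.c_[p[0]+L[:,0]*np.cos(a)-L[:,1]*np.sin(a),p[1]+L[:,0]*np.sin(a)+L[:,1]*np.cos(a),L[:,2]]/1000
t=np.linspace(-.9,.9,60)
def rim(hx,hy,z,off): # rectangle outline points scaled out by off
    X,Y=hx+off,hy+off; return [np.c_[X*np.sign(s)*np.ones(60),t*hy,np.full(60,z)] if k==0 else np.c_[t*hx,Y*np.sign(s)*np.ones(60),np.full(60,z)] for k,s in((0,1),(0,-1),(1,1),(1,-1))]
E
python3 - <<'E'
from fit import *
# black top / bay hole edges unknown: use depth step of bay opening (50x64 at z 48) and outer top rim (90x120)
for n in('scene','top'):
    im=cv2.imread(f'pics/{n}0.png'); lab=cv2.cvtColor(im,cv2.COLOR_BGR2LAB).astype(float)
    def samp(p,hx,hy,z,off): 
        return [np.stack([map_coordinates(lab[...,c],pr(n,loc(p,L)).T[::-1],order=1) for c in range(3)],-1) for L in rim(hx,hy,z,off)]
    def edges(p0,hx,hy,z):
        offs=np.arange(-8,8.01,.5); prof=np.array([[s.mean(0) for s in samp(p0,hx,hy,z,o)] for o in offs]) # offs,4,3
        g=np.linalg.norm(np.gradient(prof,axis=0),axis=2)
        for k,nm in enumerate(('+x','-x','+y','-y')):
            i=np.argsort(g[:,k])[::-1][:1]; print(n,(hx,hy),nm,'peak',offs[i],'| g',g[::2,k].round(0).astype(int))
    p0=(485.4,-168.9,67.5) if n=='scene' else (490.6,-168.7,67.5)
    edges(p0,45,60,48); edges(p0,25,32,48)
from seg import *
# cream / steel pixel clouds in g4
im,Q,_,_=cloud('scene','g4'); hsv=cv2.cvtColor(im,cv2.COLOR_BGR2HSV).astype(int)
m=np.zeros((400,640),bool); m[255:290,340:366]=1
cream=m&(hsv[...,2]>150)&(hsv[...,1]<70); v,u=np.nonzero(cream)
for a,b,q,h in zip(u,v,Q[cream],hsv[cream]): print(a,b,(q*1000).round(0).astype(int),h,end=' ; ')
E
```

```text
scene (45, 60) +x peak [-8.] | g [5 4 4 3 2 1 1 1 1 2 2 1 1 1 0 0 0]
scene (45, 60) -x peak [-2.5] | g [0 0 1 2 3 4 4 3 2 1 0 0 0 0 0 0 0]
scene (45, 60) +y peak [-3.] | g [1 1 2 3 4 4 4 3 2 1 0 1 1 1 0 0 0]
scene (45, 60) -y peak [-6.5] | g [4 5 5 3 1 2 4 5 4 3 2 1 0 0 0 0 0]
scene (25, 32) +x peak [2.] | g [0 0 0 0 0 0 0 1 1 1 2 1 1 1 0 0 1]
scene (25, 32) -x peak [-3.] | g [1 2 3 5 6 7 6 5 4 2 1 1 3 4 5 5 5]
scene (25, 32) +y peak [8.] | g [1 0 0 0 0 0 0 0 1 1 1 0 0 0 1 1 2]
scene (25, 32) -y peak [-2.] | g [2 2 3 3 4 5 5 5 4 3 1 1 2 3 4 4 4]
top (45, 60) +x peak [-8.] | g [3 2 1 1 0 1 1 2 1 1 1 0 0 0 0 0 0]
top (45, 60) -x peak [-0.5] | g [2 2 1 1 1 2 3 4 4 4 3 2 1 0 1 1 2]
top (45, 60) +y peak [-5.] | g [1 2 3 4 4 2 1 3 3 2 0 1 1 1 0 0 0]
top (45, 60) -y peak [-4.] | g [1 1 3 4 4 4 2 0 2 2 1 1 0 0 0 0 0]
top (25, 32) +x peak [8.] | g [2 1 0 0 0 1 1 1 1 1 1 0 0 1 1 2 3]
top (25, 32) -x peak [0.] | g [2 1 1 1 2 3 5 6 6 6 4 3 2 1 1 3 3]
top (25, 32) +y peak [-0.5] | g [2 2 1 0 1 3 4 5 6 5 4 2 1 0 2 4 4]
top (25, 32) -y peak [-6.5] | g [5 6 6 5 3 1 1 2 2 2 2 1 1 1 1 3 3]
351 265 [ 4
[... 1502 characters left out ...]
] ; 352 270 [ 489 -164   51] [ 20  24 161] ; 349 271 [ 483 -161   53] [ 21  28 157] ; 350 271 [ 484 -162   53] [ 20  24 157] ; 352 275 [ 479 -171   53] [ 16  18 152] ; 353 275 [ 481 -172   54] [ 23  25 165] ; 354 275 [ 481 -174   54] [ 25  26 165] ; 352 276 [ 478 -172   53] [ 21  22 153] ; 353 276 [ 479 -174   54] [ 23  27 168] ; 354 276 [ 480 -175   54] [ 24  30 169] ; 353 277 [ 477 -175   53] [ 22  30 163] ; 354 277 [ 478 -176   54] [ 24  31 167] ; 353 278 [ 477 -175   51] [ 21  31 156] ; 354 278 [ 477 -178   54] [ 23  31 163] ; 353 279 [ 474 -177   52] [ 21  41 151] ; 354 279 [ 475 -179   53] [ 22  38 156] ; 347 282 [ 474 -164   28] [ 23  19 157] ; 348 283 [ 474 -167   26] [ 24  23 152] ;
```

```bash
python3 - <<'E'
from fit import *
ctrl.servo_line([.488,-.1688,.099],.05); ctrl.pause(.3); o=st()
im,_=snap('scene','g5'); snap('top','g5t')
p=(488,-168.8,67.5); th=np.linspace(0,2*np.pi,60)
circ=lambda z,r=12.25:np.c_[r*np.cos(th),r*np.sin(th),np.full(60,z)]
zc=99-64.3+1.2
def panel(n,f,u0,v0,w,h,k,ov):
    a=cv2.resize(cv2.imread(f'pics/{f}.png')[v0:v0+h,u0:u0+w],None,fx=k,fy=k,interpolation=cv2.INTER_CUBIC)
    for L,col in ov:
        q=((pr(n,loc(p,L))-[u0,v0]+.5)*k).round().astype(int); cv2.polylines(a,[q.reshape(-1,1,2)],False,col,1)
    return a
bay=np.array([[25,32],[25,-32],[-25,-32],[-25,32],[25,32]]); rimr=np.array([[45,60],[45,-60],[-45,-60],[-45,60],[45,60]])
bx=lambda b:np.c_[b,np.full(5,48)]
cell=[(circ(zc+3.85),(0,0,255)),(circ(zc-3.85),(0,0,255))]
cr=[(np.array([[sx*14,-8,29],[sx*14,8,29]]),(255,255,0)) for sx in(-1,1)]
A=panel('scene','g5',335,253,40,60,10,[])
B=panel('scene','g5',335,253,40,60,10,cell+cr+[(bx(bay),(0,255,0))])
cv2.imwrite('pics/g5c.png',np.hstack([A,B]))
t=cv2.imread('pics/g5t.png'); print(t[225:240:3,376:392:3].tolist())
E
```

```text
t12.4 p [ 488.1 -168.9   99.2] F [-0.11  0.4  -0.3 ] w29.2 f40.8 T [ 0.02  0.03 -0.02]
[[[80, 91, 107], [100, 118, 136], [58, 63, 68], [56, 63, 72], [59, 71, 83], [59, 73, 88]], [[89, 106, 125], [77, 93, 109], [55, 62, 74], [58, 67, 81], [60, 72, 85], [65, 75, 91]], [[86, 97, 117], [48, 56, 69], [55, 66, 76], [61, 72, 85], [62, 72, 88], [68, 82, 96]], [[56, 67, 80], [52, 58, 69], [61, 69, 82], [64, 77, 91], [68, 79, 93], [70, 82, 98]], [[45, 53, 64], [56, 65, 77], [63, 77, 90], [68, 83, 95], [71, 84, 98], [72, 86, 101]]]
```

View pics/g5c.png

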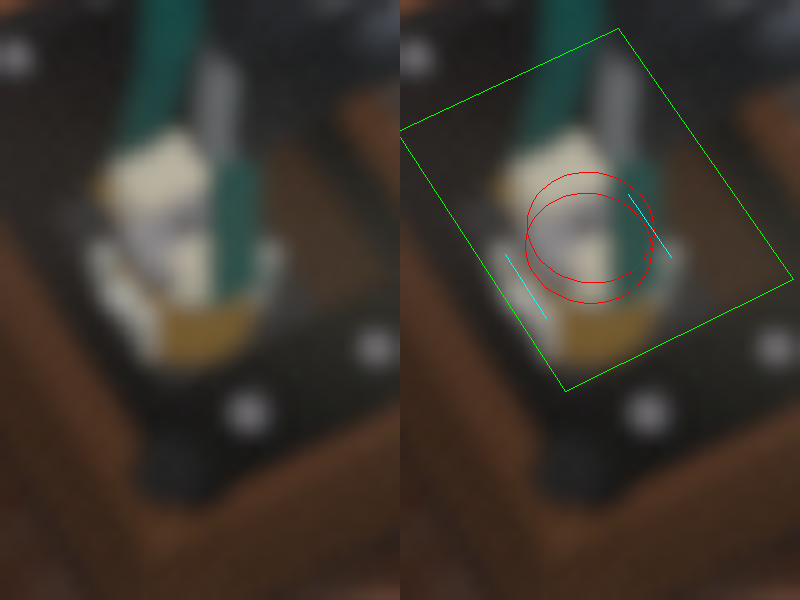

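The picture shows the cell's left edge at about scene (346.8,275.5), roughly 1 px left of the prediction. The left catch is around (347.5,283) and the right one around (362,279). So I'll shift about +2 mm along the base's x and probe downward gently.

```bash
python3 - <<'E'
from h import *
e=[.4898,-.16975]
ctrl.servo_line([*e,.099],.05); ctrl.pause(.3); o=st('zero')
print(ctrl.servo_line([*e,.0905],.015,until_force=2.5)); 
for _ in range(4): ctrl.pause(.06); o=st()
yaw=D(67.5); y=np.array([np.cos(yaw),np.sin(yaw)]); x=np.array([y[1],-y[0]])
print('local Fx,Fy',o['wrist_force'][:2]@x,o['wrist_force'][:2]@y)
E
```

```text
zero t13.1 p [ 489.8 -169.7   99. ] F [ 0.2   0.49 -0.97] w29.3 f40.8 T [ 0.07 -0.06  0.02]
False
 t13.9 p [ 489.6 -169.6   90.3] F [-0.5  -0.89  0.1 ] w29.4 f40.8 T [0.1  0.15 0.06]
 t13.9 p [ 489.6 -169.6   90.4] F [-0.42  1.07 -0.42] w29.3 f40.8 T [ 0.06  0.16 -0.05]
 t14.0 p [ 489.6 -169.6   90.3] F [-0.77  0.1  -0.76] w29.1 f40.8 T [0.16 0.14 0.04]
 t14.0 p [ 489.6 -169.6   90.4] F [-1.02 -0.09 -0.75] w28.8 f40.8 T [ 0.09  0.18 -0.01]
local Fx,Fy -0.9106079344498924 -0.47070303172171796
```

No post was hit and the cell is inside the flares with a light side load. I'll centre it by force, probing small side steps.

```bash
cat >> h.py <<'E'
yw=D(67.5); YB=np.array([np.cos(yw),np.sin(yw)]); XB=np.array([YB[1],-YB[0]])
def avg(n=8):
    F=[];T=[]
    for _ in range(n): ctrl.pause(.02); o=readout.get_obs(); F.append(o['wrist_force']);T.append(o['torque'])
    F=np.mean(F,0);T=np.mean(T,0); L=np.array([-T[1],T[0]]); return F,np.r_[F[:2]@XB,F[:2]@YB].round(2),np.r_[L@XB,L@YB].round(3),o
E
python3 - <<'E'
from h import *
e=np.array([.4898,-.16975])
def probe(a,b,z=.0905):
    ctrl.servo_line([*(e+a*XB/1000+b*YB/1000),z],.02); F,f,t,o=avg(); print((a,b),'Fz%.2f'%F[2],'f',f,'t',t,'t%.1f'%o['clock'])
for a,b in((0,0),(-.7,0),(-1.4,0),(-2.1,0),(-1.,0),(-1.,.8),(-1.,-.8)): probe(a,b)
E
```

```text
(0, 0) Fz-1.22 f [-1.09 -0.01] t [-0.272  0.008] t14.4
(-0.7, 0) Fz-1.25 f [-0.75  0.05] t [-0.089  0.049] t14.8
(-1.4, 0) Fz-0.92 f [0.6  0.07] t [0.148 0.039] t15.2
(-2.1, 0) Fz-0.73 f [ 1.27 -0.3 ] t [0.306 0.047] t15.6
(-1.0, 0) Fz0.16 f [0.53 0.15] t [0.14  0.015] t15.9
(-1.0, 0.8) Fz0.26 f [ 0.4  -0.75] t [ 0.128 -0.22 ] t16.3
(-1.0, -0.8) Fz-0.32 f [0.51 0.86] t [0.173 0.123] t16.7
```

```bash
python3 - <<'E'
from h import *
e=np.array([.4898,-.16975])-.8*XB/1000+.05*YB/1000
ctrl.servo_line([*e,.0905],.02); F0=avg()[0][2]; z=.0905; print('F0',F0.round(2))
while z>.0760:
    z-=.0005 if z>.081 else .0003
    ctrl.servo_line([*e,z],.02); F,f,t,o=avg(4); d=F[2]-F0
    print('%.2f'%(z*1000),'obs%.1f'%(o['eef_pos'][2]*1000),'dFz%.1f'%d,'f',f,'t',t)
    if d>13 or (z<.0815 and d>9): print('stop');break
print(o['clock'])
E
```

```text
F0 -0.16
90.00 obs90.1 dFz0.7 f [ 0.58 -0.65] t [-0.023 -0.248]
89.50 obs89.7 dFz1.8 f [-0.32 -0.71] t [-0.018 -0.174]
89.00 obs89.1 dFz2.8 f [ 0.09 -0.55] t [ 0.053 -0.095]
88.50 obs88.5 dFz3.3 f [ 0.63 -0.21] t [ 0.015 -0.027]
88.00 obs88.0 dFz3.2 f [ 0.04 -0.23] t [0.022 0.018]
87.50 obs87.6 dFz3.7 f [0.12 0.38] t [0.025 0.027]
87.00 obs87.5 dFz5.5 f [-0.2   0.45] t [-0.01   0.073]
86.50 obs87.5 dFz7.0 f [-0.51  0.25] t [-0.028  0.091]
86.00 obs87.3 dFz7.9 f [-0.83  0.03] t [-0.103  0.112]
85.50 obs86.5 dFz6.8 f [-0.54 -0.11] t [-0.021  0.051]
85.00 obs85.6 dFz1.2 f [-0.33  0.06] t [-0.072 -0.012]
84.50 obs83.8 dFz0.4 f [ 0.19 -0.17] t [ 0.057 -0.042]
84.00 obs83.6 dFz-0.3 f [0.07 0.19] t [ 0.024 -0.041]
83.50 obs83.4 dFz-0.0 f [ 0.77 -0.45] t [-0.032 -0.03 ]
83.00 obs83.0 dFz0.6 f [-0.44  0.2 ] t [-0.014  0.004]
82.50 obs82.5 dFz0.8 f [0.47 0.05] t [0.007 0.021]
82.00 obs82.0 dFz1.2 f [ 0.05 -0.41] t [0.    0.061]
81.50 obs81.6 dFz2.4 f [-0.32 -0.26] t [-0.025  0.033]
81.00 obs81.1 dFz3.0 f [-0.27 -0.1 ] t [0.008 0.075]
80.70 obs80.7 dFz2.8 f [-0.03  0.12] t [0.03  0.041]
80.40 obs80.5 dFz3.4 f [-0.18  0.2 ] t [0.062 0.058]
80.10 obs80.1 dFz3.1 f [ 0.28 -0.04] t [0.068 0.028]
79.80 obs79.4 dFz2.6 f [-0.28 -0.26] t [-0.068 -0.002]
79.50 obs79.3 dFz2.6 f [-0.78  0.01] t [-0.2   -0.001]
79.20 obs79.1 dFz2.5 f [-1.77 -0.42] t [-0.348 -0.028]
78.90 obs78.7 dFz2.2 f [-1.03  0.12] t [-0.309 -0.029]
78.60 obs78.6 dFz2.6 f [-1.87  0.07] t [-0.443 -0.004]
78.30 obs78.3 dFz2.6 f [-1.99 -0.12] t [-0.477  0.001]
78.00 obs78.0 dFz3.1 f [-1.88  0.15] t [-0.523  0.02 ]
77.70 obs77.8 dFz3.7 f [-2.36  0.36] t [-0.592  0.061]
77.40 obs77.6 dFz5.5 f [-2.53  0.3 ] t [-0.642  0.093]
77.10 obs77.6 dFz6.5 f [-3.71  0.47] t [-0.741  0.08 ]
76.80 obs77.6 dFz7.7 f [-3.92  0.43] t [-0.859  0.085]
76.50 obs77.6 dFz9.5 f [-3.95  0.18] t [-0.978  0.123]
stop
27.8667
```

```bash
python3 - <<'E'
from h import *
e=np.array([.4898,-.16975])-.8*XB/1000+.05*YB/1000
for a,z in((0,.078),(-.5,.078),(-1,.078),(-1.5,.078),(-1.5,.0774),(-1.5,.0770),(-1.5,.0766),(-1.5,.0785)):
    ctrl.servo_line([*(e+a*XB/1000),z],.02); F,f,t,o=avg(5); print(a,z,'obs',(o['eef_pos']*1000).round(1),'Fz%.1f'%F[2],'f',f,'t',t)
print(o['clock'],o['grip_width'],o['tool_rot'])
E
```

```text
0 0.078 obs [ 489.4 -169.5   77.9] Fz2.6 f [-1.06 -0.46] t [-0.234  0.048]
-0.5 0.078 obs [ 489.1 -169.5   78.2] Fz2.7 f [0.24 0.23] t [0.108 0.085]
-1 0.078 obs [ 488.8 -169.3   78.3] Fz2.4 f [2.03 0.43] t [0.421 0.107]
-1.5 0.078 obs [ 488.1 -169.1   78.3] Fz2.9 f [2.86 0.46] t [0.613 0.012]
-1.5 0.0774 obs [ 488.1 -169.1   77.7] Fz3.2 f [ 3.42 -0.17] t [ 0.746 -0.015]
-1.5 0.077 obs [ 488.2 -169.1   77.6] Fz5.5 f [ 2.6  -0.19] t [ 0.643 -0.048]
-1.5 0.0766 obs [ 488.3 -169.2   77.6] Fz7.0 f [ 1.98 -0.66] t [ 0.479 -0.013]
-1.5 0.0785 obs [ 487.9 -168.9   78.6] Fz3.7 f [3.68 0.13] t [0.789 0.032]
30.5333 0.029271212333063713 [-3.14110370e+00 -1.12561974e-03  2.74890030e+00]
```

```bash
python3 - <<'E'
from fit import *
e=np.array([.4898,-.16975])-1.2*XB/1000+.05*YB/1000
for z in(.0774,.0768,.0764,.0788):
    ctrl.servo_line([*e,z],.02); F,f,t,o=avg(5); print(z,'obs',(o['eef_pos'][2]*1000).round(1),'Fz%.1f'%F[2],'f',f,'t',t)
ctrl.gripper_to(.033,20); F,f,t,o=avg(5); print('open','Fz%.1f'%F[2],f,t,o['grip_width'],o['grip_force'])
for z in(.081,.086,.096,.15):
    ctrl.servo_line([*e,z],.03 if z<.09 else .12); F,f,t,o=avg(4); print(z,'Fz%.1f'%F[2],f,t)
# swing clear of the camera's view, towards the stand
ctrl.servo_line([.49,-.03,.15],.2); st()
snap('scene','g6'); snap('top','g6t')
a=cv2.resize(cv2.imread('pics/g6.png')[253:313,335:375],None,fx=10,fy=10,interpolation=2)
b=cv2.resize(cv2.imread('pics/scene0.png')[253:313,335:375],None,fx=10,fy=10,interpolation=2)
cv2.imwrite('pics/g6c.png',np.hstack([a,b]))
E
```

```text
0.0774 obs 77.6 Fz6.3 f [ 1.27 -0.06] t [ 0.319 -0.037]
0.0768 obs 77.5 Fz9.0 f [0.18 0.06] t [ 0.107 -0.01 ]
0.0764 obs 77.5 Fz10.3 f [-0.07  0.44] t [-0.066 -0.019]
0.0788 obs 78.4 Fz3.2 f [ 1.87 -0.42] t [ 0.422 -0.071]
open Fz2.8 [ 0.35 -0.05] [0.049 0.09 ] 0.03311651107899001 5.7622006606834475
0.081 Fz-0.4 [-0.17 -0.08] [ 0.019 -0.011]
0.086 Fz-0.7 [-0.02 -0.25] [-0.022  0.016]
0.096 Fz0.2 [0.34 0.49] [0.009 0.002]
0.15 Fz-0.6 [-0.2   0.01] [ 0.013 -0.016]
 t34.7 p [490.  -30.4 149.8] F [-0.16 -0.46 -0.47] w33.2 f8.2 T [-0.05 -0.02  0.01]
```

View pics/g6c.png

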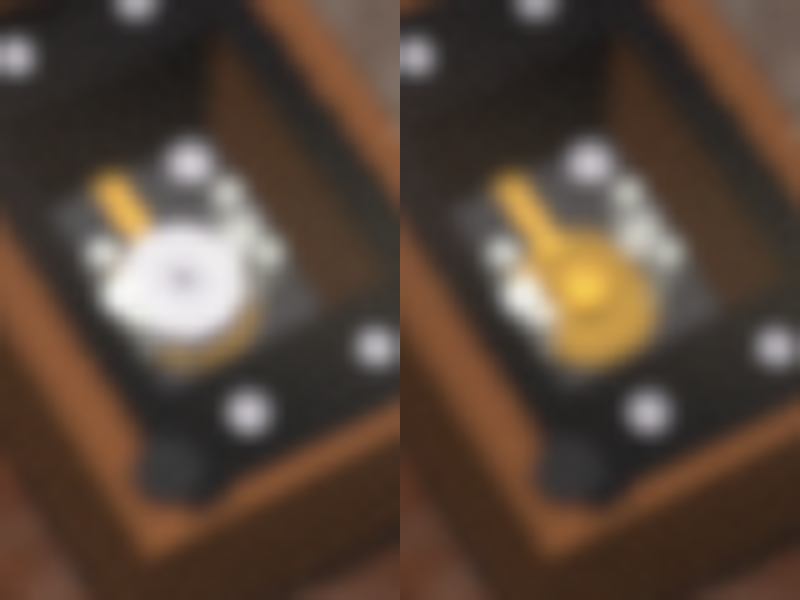

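The picture shows the cell seated flat at about scene (353,281). Both white catches, around (347,282) and (359,276), look the same as when closed. I'll put the tongs back and check the plane and catch pixels numerically.

```bash
python3 - <<'E'
from seg import *
for n,f,u,v in(('scene','g6',353,281),('top','g6t',384,231)):
    im,Q,_,_=cloud(n,f); hsv=cv2.cvtColor(im,cv2.COLOR_BGR2HSV).astype(int)
    m=(np.hypot(Q[...,0]-.489,Q[...,1]+.169)<.010)&(abs(Q[...,2]-.0195)<.006); q=Q[m]
    if m.sum()>5: A=np.c_[(q[:,:2]-q[:,:2].mean(0)),np.ones(len(q))]; s,r,*_=np.linalg.lstsq(A,q[:,2],rcond=None); print(n,m.sum(),'c',q.mean(0).round(4),'slope',s[:2].round(3),'z',s[2].round(4))
a=cv2.imread('pics/g6.png').astype(int);b=cv2.imread('pics/scene0.png').astype(int)
for nm,(u,v) in(('L',(345,279)),('R',(357,272))): print(nm,a[v:v+8,u:u+8].mean(-1).round().astype(int).tolist(),'\n ',b[v:v+8,u:u+8].mean(-1).round().astype(int).tolist())
ctrl.servo_line([.49,.05,.165],.2)
ctrl.move_ptp([.501,.1845,.165],[np.pi,0,D(153)])
ctrl.servo_line([.501,.1845,.078],.08)
print(ctrl.servo_line([.501,.1845,.0695],.02,until_force=2.5)); st()
E
```

```text
scene 71 c [ 0.4888 -0.1695  0.0199] slope [ 0.025 -0.017] z 0.0199
top 52 c [ 0.4892 -0.169   0.0206] slope [-0.094  0.005] z 0.0206
L [[174, 189, 212, 231, 237, 235, 229, 223], [155, 199, 229, 239, 239, 235, 226, 211], [163, 220, 241, 245, 241, 236, 229, 216], [168, 227, 243, 244, 241, 238, 235, 228], [143, 205, 230, 236, 239, 240, 238, 236], [96, 146, 187, 217, 228, 233, 236, 236], [59, 89, 130, 166, 190, 206, 218, 223], [46, 58, 83, 116, 143, 161, 174, 183]] 
  [[165, 169, 164, 155, 148, 146, 149, 154], [146, 179, 191, 177, 155, 149, 156, 165], [153, 204, 219, 202, 168, 152, 159, 170], [158, 217, 231, 216, 184, 159, 158, 167], [135, 193, 219, 216, 200, 175, 159, 155], [91, 138, 175, 199, 200, 180, 156, 142], [57, 85, 122, 156, 168, 162, 150, 141], [44, 55, 79, 109, 132, 143, 144, 143]]
R [[183, 171, 125, 83, 65, 62, 61, 60], [167, 165, 139, 106, 78, 64, 62, 62], [160, 173, 166, 137, 97, 71, 64, 63], [180, 196, 193, 166, 121, 84, 68, 63], [206, 213, 206, 182, 149, 116, 84, 67], [224, 218, 202, 187, 179, 154, 108, 73], [233, 219, 190, 179, 185, 167, 119, 77], [236, 220, 180, 158, 159, 144, 108, 79]] 
  [[172, 163, 118, 79, 63, 58, 58, 57], [158, 156, 132, 100, 74, 61, 58, 57], [151, 163, 157, 129, 91, 66, 60, 60], [163, 183, 182, 156, 114, 80, 65, 60], [175, 195, 192, 172, 141, 109, 80, 63], [173, 187, 185, 175, 169, 145, 103, 69], [156, 163, 162, 165, 175, 157, 112, 74], [141, 138, 137, 142, 149, 135, 102, 76]]
True
 t37.7 p [501.  184.6  69.5] F [0.4  0.75 3.44] w33.0 f7.4 T [ 0.08 -0.06  0.  ]
```

```bash
python3 - <<'E'
from seg import *
ctrl.gripper_to(.038); ctrl.gripper_to(.085); ctrl.pause(.2); st()
ctrl.servo_line([.501,.1845,.20],.1); ctrl.move_ptp([.42,.38,.26],[np.pi,0,D(163)]); ctrl.pause(.3); st()
for n in('scene','top'):
    snap(n,n+'9'); im,P,_,_=cloud(n,n+'9'); _,P0,_,_=cloud(n,n+'0')
    for nm,A in(('before',P0),('after',P)):
        q=A[(np.hypot(A[...,0]-.494,A[...,1]-.178)<.05)&(A[...,2]>.075)&(A[...,2]<.14)]
        print(n,nm,len(q),[q[(q[:,2]>l)&(q[:,2]<l+.012)].mean(0).round(4) for l in(.09,.125)] if len(q) else '')
E
```

```text
t38.6 p [500.1 184.3  68.6] F [ 0.25  0.12 -1.12] w85.1 f0.0 T [-0.04  0.01  0.02]
 t41.3 p [420.5 379.  259.6] F [0.78 0.15 0.62] w85.0 f0.0 T [-0.   -0.03 -0.  ]
scene before 225 [array([0.4942, 0.1774, 0.0962]), array([0.4993, 0.1847, 0.1284])]
scene after 223 [array([0.4935, 0.1776, 0.0961]), array([0.4982, 0.1845, 0.1284])]
top before 168 [array([0.4979, 0.176 , 0.0957]), array([0.5035, 0.1852, 0.129 ])]
top after 166 [array([0.4961, 0.1741, 0.0959]), array([0.5028, 0.1844, 0.1289])]
```

Tongs are upright in the stand again, within about 1 mm of where they started, and the robot is clear.

```bash
python3 -c "
from rig import ctrl
print(ctrl.finish_job())"
```

```text
the job is handed in; nothing more can be done
None
```

The job is handed in at about 41 s: the cell sits level in the bay, both catches look closed in the scene camera (compared with the first picture), pressing stayed near 10 N, and the tongs are back upright in their stand.

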